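# Draw a sprung link into line with a tapered drift and bolt it

## Robot

A 6-joint arm with a two-finger parallel gripper is mounted at the origin on a cart in front of the work surface, level with it; the furniture and walls round the work are solid. World frame = base frame: x ahead of the robot, y to its left, z up, the work surface at z = 0. Lengths are in m, angles in rad, forces in N, time in s.
With the tool pointing down it reaches from about 0.35 to 0.975 m from the base axis. Payload 4.9 kg.
Tool frame: the origin (TCP) lies between the finger pads; the fingertips stand 25 mm ahead of it and the grasp point (between the pads) lies 6 mm ahead of it (tip_extent is the distance from the TCP to the fingertips, in m); z points along the fingers, y is the line along which they close (so a half turn about z gives the same grasp; the last joint's range is limited). The gripper opens to 85 mm and grips with 20 to 120 N. Pads are 22 mm wide; open, the fingers measure 114 mm over their backs; the gripper's body (76 mm by 85 mm) begins 54 mm behind the grasp point. The pads swing forward as they close: fully open they stand 13 mm farther back than shut.
Start: joints at [-0.119, 0.053, 1.613, -0, 1.476, -0.119], TCP at [0.625, 0, 0.256] pointing down, gripper open.
Joint ranges: [-3.01, 3.01], [-1.01, 2.22], [0.06, 2.58], [-1.02, 4.17], [0.09, 2.62], [-3.14, 3.14]. Speed limits (rad/s): [2.57, 2.57, 3.14, 3.14, 3.14, 3.14].

## Interface

Orientations are given as [roll, pitch, yaw] about the fixed x, y, z axes, in that order (R = Rz(yaw) Ry(pitch) Rx(roll)).
In Python, from workcell import observe, get_image, camera_params, sign_off, tip_extent gives the robot as it stands.
- The arm moves only by the tool carry_out, never from a script. Its argument "motion" is one flat list of numbers, 7 for each row, row after row: the shift along the world's x, y, z as a fraction of full scale, then the turn, a rotation vector about the world's x, y, z as a fraction of full scale, then the finger opening in mm, from 0 to 85.4. A call has exactly 5 rows; each row is the pose to reach, as a shift and turn from the pose commanded when the call began; what a row does not reach only later rows make up. Full scale, the value 1, is 250 mm for a shift and 90 degrees for a turn. A row lasts 1/12 s, in which the tool goes at most 41.7 mm and 7.16 degrees, less where a joint would pass 70% of its speed; a pose out of reach is approached as far as the arm can. A call with a number of a shift or a turn outside -1 to 1 is refused whole. A call with a gripper value outside its range is refused whole. The fingers move at their own pace and stop on an object; "grip_force" is the grip in N (left out, the last holds). Time passes only in rows, so rows that repeat a pose let the fingers close, or fill a call up. It gives the time, the measured TCP pose, the force, the opening and the grip force at its end, in the units of the state.
- observe(): the state, without advancing time (a new reading comes with each control period).
- get_image(name): name is "side" or "top" or "wrist"; returns the picture (480x640x3 uint8, blue, green, red); there is no depth.
- camera_params(name): a dict with "fx", "fy", "cx", "cy" (pixels), "camera_from_world" (4x4, takes a point from world to camera coordinates). Camera axes: x right, y down, z forward; pixel columns grow to the right and rows downward; lengths in m; the calibration is good to about 2 mm. A picture is of the moment at which its call begins: read the wrist's pose just before it. camera_params takes no time and is no camera call; for the wrist camera it gives the pose at the moment of the call.
- sign_off(): hands the job in; it is judged then, once.
The state is a dict: "time_s": time; "q": joint angles; "dq": joint speeds; "joint_efforts": joint torques, N m; "position": TCP position; "eef_rot": TCP orientation; "wrist_force": force on the tool from outside, world axes, zero at the start; "ft_torque": the same for the moment, N m; "finger_gap": finger opening in m; "grasp_force": force on a finger pad.
Only numpy, scipy, OpenCV 4.12 (cv2) and the standard library are available. Lean on these libraries where they do the work, as an engineer would, in place of code of your own. Each camera call takes 0.05 s, during which the arm holds its last target. There are 200 camera calls.

## Task

Push the tapered drift down through the hole of the sprung link and the hole of the base plate below it until its collar sits flat on the link, so that the link is pulled into line. With the drift still fully in, slide the barrel bolt fully home beside the link, then pull the drift out and stand it upright back in its wooden stand. Leave the hammer, the loupe and the white case where they are.

Things in the scene. Friction and masses are not known exactly. Their poses are not given: they have to be found in the camera images.
- base_hole (a point): Centre of the base plate's hole, at the plate's top face (50 mm above the bench). Grey steel base plate 250 x 84 x 12 mm on two feet, fixed to the bench, hollow below, so that a tool may pass right through. Hole 20 mm across. This frame's x axis runs along the plate from the link's pivot (at x = -100 mm) through the hole to the barrel bolt; z is up. The plate spans x = -125 to +125 mm and y = -42 to +42 mm. Plate and bench do not move.
- link_hole (a point): Centre of the link's 20 mm hole, at the link's top face (11 mm above the plate's top face). The link is a bare steel bar 36 mm wide and 10 mm thick that lies on the base plate (1 mm gap), turns about an upright stud 100 mm from the hole and ends 30 mm beyond the hole. A spring holds it swung to +y of the plate by 5.5 to 7.5 mm at the hole; it takes about 2 to 4 N sideways at the hole to bring it into line, and it springs back when let go unless the bolt is home.
- link (a joint): Angle of the link about its stud, rad; 0 = the two holes in line, positive = swung to +y of the plate. Starts at 0.055 to 0.075.
- bolt_knob (a point): Centre of the dark upright round knob on the barrel bolt: 15 mm across, 30 mm tall, its centre 37 mm above the base plate's top face. The bolt (10 mm round bar) lies along the plate's x axis at y = +24.5 mm and slides in two guides towards the plate's -x; friction about 2 N. It can come home beside the link's edge only while the link is in line; otherwise its nose strikes the link's end.
- bolt (a joint): Travel of the barrel bolt, m; 0 = fully open, 0.034 = fully home (its stop). Grows as the knob moves to the plate's -x. Starts at 0 to 0.008 and stays where it is left.
- drift_grip (a point): Centre of the drift's round handle (22 mm across, 56 mm tall; half-way up); z runs up along the drift. The drift is one steel piece of 0.22 kg, 120 mm long: handle, below it a collar 34 mm across and 6 mm thick whose underside is 36 mm below this point, then a straight shank 18 mm across and 23 mm long, then a taper 35 mm long down to a 4 mm tip (94 mm below this point). At the start it stands upright in the stand, the collar resting on its top.
- drift_collar (a point): Centre of the underside of the drift's collar, 36 mm below the handle's centre; z up along the drift.
- stand_hole (a point): Centre of the mouth of the 25 mm hole, at the top face of the wooden stand: a block 74 x 74 x 64 mm, hole right through, fixed to the bench.
- lamp_cable: Fixed and solid: the lamp's black cable, hanging 0.45 to 0.51 m above the bench, past the robot's right side and then forward at y = -0.16 to -0.19 (x = 0.30 to 0.60), further right beyond. All the work lies to its left (y above -0.1); a tool that starts to its right must be lifted over it, fingertips above 0.53 m.
- bench_lamp: Fixed and solid: its pale boom, a straight 30 mm bar, climbs from about (0.21, -0.53, 0.50) over (0.48, -0.40, 0.58) to (1.08, -0.12, 0.76). A tool that starts beneath it is first drawn out level to the left, then raised over the cable.
- loupe: Bystander: brass and black eye loupe, 35 mm across and 30 mm tall, standing; origin at its underside.
- white_case: Bystander: white oval case 46 x 86 x 21 mm; origin at its underside.
- hammer: Bystander: small hammer with a wooden handle, 42 x 142 x 13 mm, lying along its y axis; origin at its underside.

How it is judged:
On the way, in this order (a step that is already met when the one before it is completed fails the run):
1. the drift is through both holes, its collar down on the link, and the link is in line (z of drift_collar in the frame of base_hole below 0.0145 m and horizontal distance between drift_collar and base_hole below 0.004 m and angle between drift_grip's own z axis and vertical below 0.12 rad and value of joint link below 0.022 rad), for 0.2 s.
2. the barrel bolt is fully home while the drift is still fully in (value of joint bolt above 0.03 m and z of drift_collar in the frame of base_hole below 0.018 m and horizontal distance between drift_collar and base_hole below 0.005 m), for 0.2 s.
At the end, for the whole second after the job is handed in: The bolt is home (over 30 of 34 mm), the link stays within 0.022 rad (2.2 mm at the hole) of in line, and the drift stands upright (within 7 degrees) in its stand with its collar down on the stand's top (within 4 mm) (value of joint bolt above 0.03 m and value of joint link between -0.022 and 0.022 rad and horizontal distance between drift_collar and stand_hole below 0.007 m and z of drift_collar in the frame of stand_hole below 0.004 m and angle between drift_grip's own z axis and vertical below 0.12 rad and velocity of joint link below 0.05 rad/s); the robot touches nothing.
It fails at once if the loupe was moved more than 30 mm (distance of loupe from where it was at the start of the episode above 0.03 m).
It fails at once if the white case was moved more than 30 mm (distance of white_case from where it was at the start of the episode above 0.03 m).
It fails at once if the hammer was moved more than 30 mm (distance of hammer from where it was at the start of the episode above 0.03 m).
It also fails if it takes over 67 s, if anything falls off the work surface, if the arm or the gripper's body presses on something with over 40 N, if the wrist force passes 120 N, or if a joint passes its speed limit or range.

## Working session

There is one attempt and no reset: what is moved stays moved. The work goes in short steps, Python scripts to look and compute and a tool call to move; the robot and the scene stay as the last step left them, time stands still between calls to the robot, and variables do not carry over. Pictures are saved under pics/ and viewed, at most 10 in all, crops included, and the job is handed in when it is done.

Besides the shell and the picture viewer there is one more tool, called after "Emit:" as a command line: name --argument value ..., lists and objects as JSON in quotes. carry_out: Moves the arm, as the interface text tells. Its arguments: {"type":"object","properties":{"motion":{"type":"array"},"grip_force":{"type":"number"}},"required":["motion"]}

```bash
mkdir -p pics; ls; python3 - <<'E'
from workcell import *
import cv2,numpy as np
print(observe()); print(tip_extent)
for n in ("side","top"):
    cv2.imwrite(f"pics/{n}0.png",get_image(n)); p=camera_params(n); print(n,p)
E
```

```text
pics
{'time_s': 0.0, 'q': array([-1.18962646e-01,  5.33468784e-02,  1.61428045e+00, -2.78525088e-05,
        1.47605380e+00, -1.18960972e-01]), 'dq': array([ 0.00035842, -0.00152236, -0.00010326,  0.00110489, -0.00115502,
       -0.00023832]), 'joint_efforts': array([ 2.70554956e-04, -3.93670499e+01, -3.70175600e+01, -1.62778279e-04,
        6.93513779e-03, -6.06393527e-06]), 'position': array([6.24418933e-01, 8.61082915e-05, 2.55077274e-01]), 'eef_rot': array([-3.13951565e+00, -2.20335563e-04,  1.57079709e+00]), 'wrist_force': array([0.12310167, 0.21147754, 0.20586484]), 'ft_torque': array([-0.02618883, -0.01321325, -0.0250065 ]), 'grasp_force': 0.0, 'finger_gap': 0.0855435215988861}
0.025
side {'fx': 435.5498495206614, 'fy': 435.5498495206614, 'cx': 318.4853150222791, 'cy': 242.95270198303209, 'camera_from_world': array([[ 0.8741525 ,  0.48546245,  0.01355068, -0.47264996],
       [ 0.3314332 , -0.57593916, -0.74729252, -0.02531896],
       [-0.35497809,  0.65773877, -0.66435703,  1.36075948],
       [ 0.        ,  0.        ,  0.        ,  1.        ]])}
top {'fx': 563.3048159533034, 'fy': 563.3048159533034, 'cx': 316.46123227898596, 'cy': 232.83559161550033, 'camera_from_world': array([[-0.00759879, -0.99995684,  0.00534484, -0.07452075],
       [-0.97539694,  0.00623428, -0.22036773,  0.6343467 ],
       [ 0.22032489, -0.00688787, -0.97540222,  1.25584763],
       [ 0.        ,  0.        ,  0.        ,  1.        ]])}
```

View pics/top0.png

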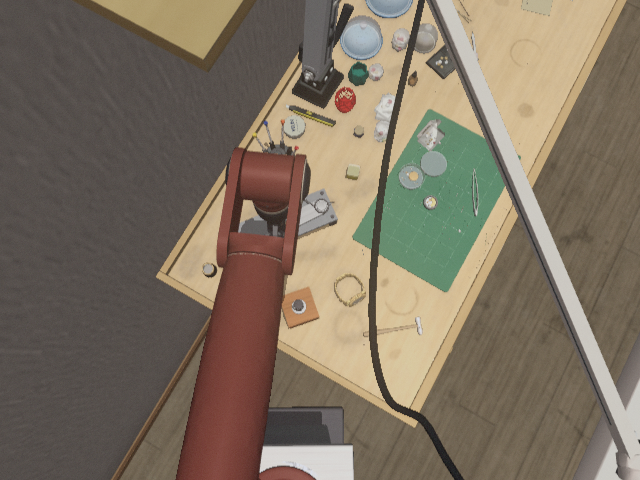

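View pics/side0.png

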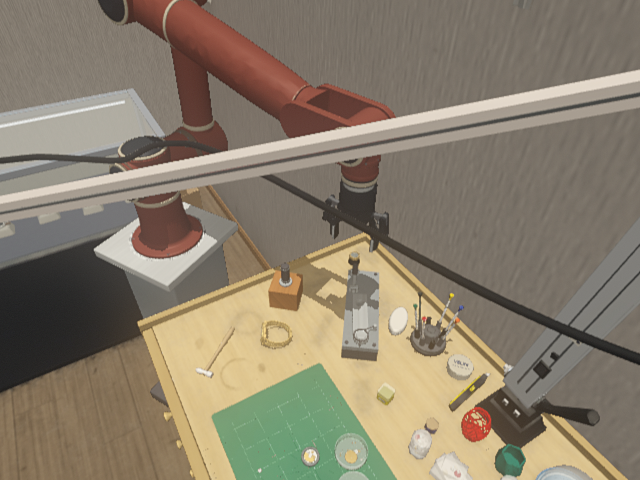

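```bash
cat > h.py <<'E'
from workcell import *
import cv2,numpy as np
def ray(p,u,v,z):
    T=p["camera_from_world"];R=T[:3,:3];c=-R.T@T[:3,3]
    d=R.T@np.array([(u-p["cx"])/p["fx"],(v-p["cy"])/p["fy"],1]);return c+d*(z-c[2])/d[2]
def tri(obs): # [(params,u,v),...]
    A=[];b=[]
    for p,u,v in obs:
        T=p["camera_from_world"]
        for k,(f,c,x) in enumerate([("fx","cx",u),("fy","cy",v)]):
            r=T[k]*p[f]+(p[c]-x)*T[2];A.append(r[:3]);b.append(-r[3])
    return np.linalg.lstsq(np.array(A),np.array(b),rcond=None)[0]
def proj(p,X):
    c=p["camera_from_world"]@np.append(X,1);return np.array([p["fx"]*c[0]/c[2]+p["cx"],p["fy"]*c[1]/c[2]+p["cy"]])
E
python3 - <<'E'
from h import *
p=camera_params("wrist");im=get_image("wrist");cv2.imwrite("pics/w0.png",im);np.save("w0.npy",p,allow_pickle=True);print(p)
s=cv2.imread("pics/side0.png")[220:400,250:450]
cv2.imwrite("pics/sc.png",cv2.resize(s,None,fx=3.3,fy=3.3,interpolation=cv2.INTER_CUBIC))
S=camera_params("side");T=camera_params("top")
print("stand",ray(T,299,308,.064),ray(S,286,280,.064))
print("thing",tri([(S,354,258),(T,208,269)]))
E
```

```text
{'fx': 380.080897801708, 'fy': 380.080897801708, 'cx': 325.30779167610825, 'cy': 239.74782585757566, 'camera_from_world': array([[ 9.99996355e-01, -1.09800888e-03, -2.46682287e-03,
        -6.23428174e-01],
       [-3.27817586e-04, -9.56197134e-01,  2.92723307e-01,
        -3.65365637e-02],
       [-2.68018175e-03, -2.92721431e-01, -9.56194008e-01,
         3.80244583e-01],
       [ 0.00000000e+00,  0.00000000e+00,  0.00000000e+00,
         1.00000000e+00]])}
stand [ 0.45853171 -0.03753149  0.064     ] [ 0.45960116 -0.03017829  0.064     ]
thing [0.55825442 0.18375924 0.01342418]
```

View pics/w0.png

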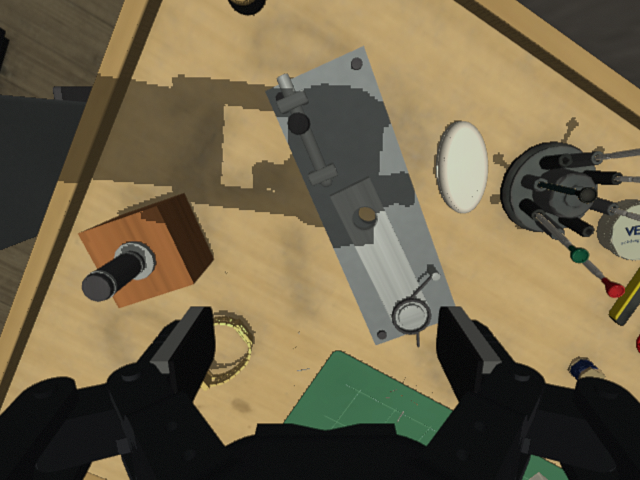

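View pics/sc.png

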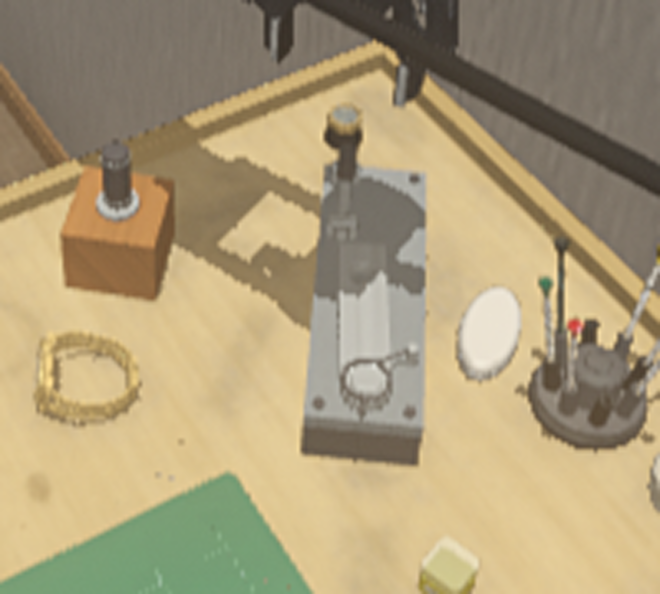

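```bash
python3 - <<'E'
from h import *
p=np.load("w0.npy",allow_pickle=True).item()
im=cv2.imread("pics/w0.png")
c=np.array([ray(p,u,v,.05)[:2] for u,v in [(363,47),(267,88),(376,345),(455,309)]])
loc=np.array([[125,-42],[125,42],[-125,42],[-125,-42]])/1000.
# rigid fit
mc,ml=c.mean(0),loc.mean(0);U,S,V=np.linalg.svd((loc-ml).T@(c-mc));R=(V.T@np.diag([1,np.linalg.det(V.T@U.T)])@U.T)
print("plate c",mc,"yaw",np.degrees(np.arctan2(R[1,0],R[0,0])),"res",(c-(loc@R.T+mc))*1000)
print("link hole",ray(p,364,217,.061),"local mm",(R.T@(ray(p,364,217,.061)[:2]-mc))*1000)
print("pivot",(R.T@(ray(p,410,315,.066)[:2]-mc))*1000)
print("knob top",ray(p,298,124,.102),(R.T@(ray(p,298,124,.102)[:2]-mc))*1000)
print("drift top",ray(p,99,286,.126)," collar",ray(p,132,262,.070))
for q in [(79,236),(185,194),(214,258),(120,308)]: print(ray(p,*q,.064))
print("loupe",ray(p,247,0,.03))
crop=im[180:330,70:230];cr2=im[40:250,240:420]
a=cv2.resize(crop,(400,375),interpolation=cv2.INTER_CUBIC);b=cv2.resize(cr2,(400,467),interpolation=cv2.INTER_CUBIC)
o=np.zeros((467,800,3),np.uint8);o[:375,:400]=a;o[:,400:]=b;cv2.imwrite("pics/c1.png",o)
E
```

```text
plate c [0.66201823 0.00330195] yaw 112.62819608478323 res [[-0.02486871 -3.04626282]
 [ 2.35157746  0.00607294]
 [ 1.23481214 -1.66423941]
 [-3.56152089  4.70442929]]
link hole [6.56165277e-01 2.73082399e-04 6.10000000e-02] local mm [-0.54378821  6.56775293]
pivot [-99.55358419   0.84239524]
knob top [0.60515293 0.07531013 0.102     ] [88.34395989 24.78274767]
drift top [ 0.46385546 -0.03396243  0.126     ]  collar [ 0.45937513 -0.03670429  0.07      ]
[ 0.41460673 -0.01543467  0.064     ]
[0.50854524 0.02044389 0.064     ]
[ 0.52750567 -0.03526925  0.064     ]
[ 0.43866335 -0.08302858  0.064     ]
loupe [0.56176439 0.16905773 0.03      ]
```

View pics/c1.png

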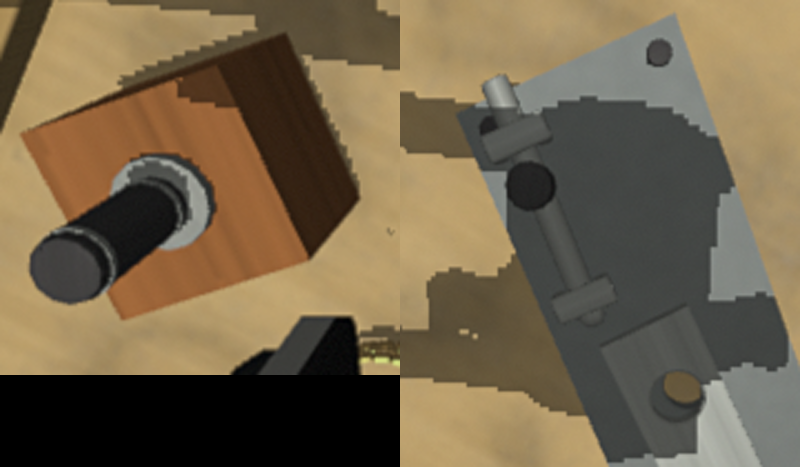

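Emit:
carry_out --motion '[-0.16,-0.036,0,0,0,0.07,85,-0.32,-0.072,0,0,0,0.14,85,-0.48,-0.108,-0.04,0,0,0.21,85,-0.64,-0.144,-0.08,0,0,0.251,85,-0.64,-0.144,-0.08,0,0,0.251,85]'

```text
time_s: 0.57
position: [0.4569, -0.0356, 0.2298]
eef_rot: [-3.131, -0.006, 1.966]
wrist_force: [-0.0, 0.1, -1.8]
finger_gap: 0.0848
grasp_force: 0.0
```

```bash
python3 - <<'E'
from h import *
p=np.load("w0.npy",allow_pickle=True).item()
c=[ray(p,*q,.064) for q in [(78.8,233.2),(157,206.4),(193.6,284.4),(118.4,308)]]
print("stand w0",np.mean(c,0),"handle top",ray(p,97.2,286.8,.126),"collar",ray(p,135.5,260.5,.068))
print(observe()["position"],observe()["eef_rot"])
p=camera_params("wrist");im=get_image("wrist");cv2.imwrite("pics/w1.png",im);np.save("w1.npy",p,allow_pickle=True)
E
```

```text
stand w0 [ 0.46092064 -0.03646804  0.064     ] handle top [ 0.46247326 -0.03457666  0.126     ] collar [ 0.46148219 -0.03608338  0.068     ]
[ 0.45691676 -0.03559459  0.22977652] [-3.13146801 -0.00615369  1.96564385]
```

View pics/w1.png

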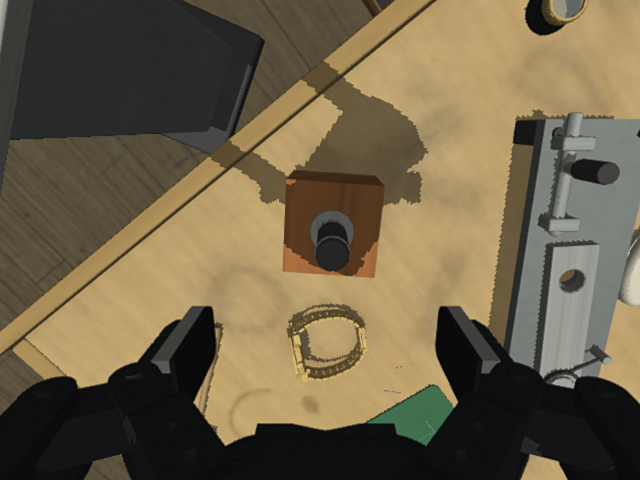

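```bash
python3 - <<'E'
from h import *
p=np.load("w1.npy",allow_pickle=True).item()
print("top",ray(p,332,251,.126),"collar",ray(p,333,230,.069))
print(observe()["position"],observe()["eef_rot"])
print("hole",ray(p,572,280.5,.061),"knob",ray(p,609,173,.102))
E
```

```text
top [ 0.45914621 -0.03319262  0.126     ] collar [ 0.4609854  -0.03471533  0.069     ]
[ 0.46036535 -0.03576507  0.23235345] [-3.13664318 -0.00334205  1.96357907]
hole [ 0.65633934 -0.00102437  0.061     ] knob [0.60455268 0.07589287 0.102     ]
```

Emit:
carry_out --motion '[-0.016,0.003,-0.1,0,0,0,85,-0.016,0.003,-0.25,0,0,0,85,-0.016,0.003,-0.4,0,0,0,85,-0.016,0.003,-0.516,0,0,0,85,-0.016,0.003,-0.516,0,0,0,85]'

```text
time_s: 1.03
position: [0.4575, -0.0342, 0.1012]
eef_rot: [-3.132, -0.007, 1.965]
wrist_force: [-0.2, 0.4, -0.4]
finger_gap: 0.0848
grasp_force: 0.0
```

Emit:
carry_out --motion '[0,0,0,0,0,0,40,0,0,0,0,0,0,15,0,0,0,0,0,0,15,0,0,0,0,0,0,15,0,0,0,0,0,0,15]' --grip_force 70

```text
time_s: 1.45
position: [0.4623, -0.0356, 0.1094]
eef_rot: [3.139, 0.002, 1.965]
wrist_force: [-5.7, -2.8, 4.3]
finger_gap: 0.0252
grasp_force: 2.5
```

Emit:
carry_out --motion '[0,0,0,0,0,0,10,0,0,0,0,0,0,10,0,0,0,0,0,0,10,0,0,0,0,0,0,10,0,0,0,0,0,0,10]'

```text
time_s: 1.87
position: [0.4623, -0.0356, 0.1094]
eef_rot: [3.139, 0.002, 1.965]
wrist_force: [0.2, 0.5, 7.0]
finger_gap: 0.0204
grasp_force: 68.1
```

Emit:
carry_out --motion '[0,0,0.04,0,0,0,10,0,0,0.14,0,0,0,10,0,0,0.28,0,0,0,10,0,0,0.4,0,0,0,10,0,0,0.42,0,0,0,10]'

```text
time_s: 2.28
position: [0.4636, -0.0358, 0.219]
eef_rot: [3.133, 0.006, 1.965]
wrist_force: [1.0, -0.2, 0.1]
finger_gap: 0.0203
grasp_force: 68.6
```

Emit:
carry_out --motion '[0.1,0.02,0,0,0,0,10,0.24,0.045,0,0,0,0,10,0.4,0.075,0,0,0,0,10,0.55,0.103,0,0,0,0,10,0.64,0.12,0,0,0,0,10]'

```text
time_s: 2.7
position: [0.6231, -0.0045, 0.2108]
eef_rot: [-3.141, -0.001, 1.965]
wrist_force: [-0.2, -0.3, -1.8]
finger_gap: 0.0206
grasp_force: 69.0
```

```bash
python3 - <<'E'
from h import *
print(observe()["position"],observe()["eef_rot"],observe()["wrist_force"])
p=camera_params("wrist");im=get_image("wrist");cv2.imwrite("pics/w2.png",im);np.save("w2.npy",p,allow_pickle=True)
o=observe();print(o["position"],o["eef_rot"])
S=camera_params("side");s=get_image("side");cv2.imwrite("pics/s2.png",s);np.save("S.npy",S,allow_pickle=True)
a=cv2.resize(s[170:370,300:440],(420,600),interpolation=cv2.INTER_CUBIC)
cv2.imwrite("pics/c2.png",np.hstack([cv2.resize(im[60:460,200:453],(380,600),interpolation=cv2.INTER_CUBIC),a]))
E
```

```text
[ 0.62310732 -0.00452213  0.21084267] [-3.14112634e+00 -7.37376771e-04  1.96549664e+00] [-0.21283824 -0.26727541 -1.75583962]
[ 0.62528735 -0.00414462  0.21068416] [ 3.13973670e+00 -3.45605984e-04  1.96591891e+00]
```

View pics/c2.png

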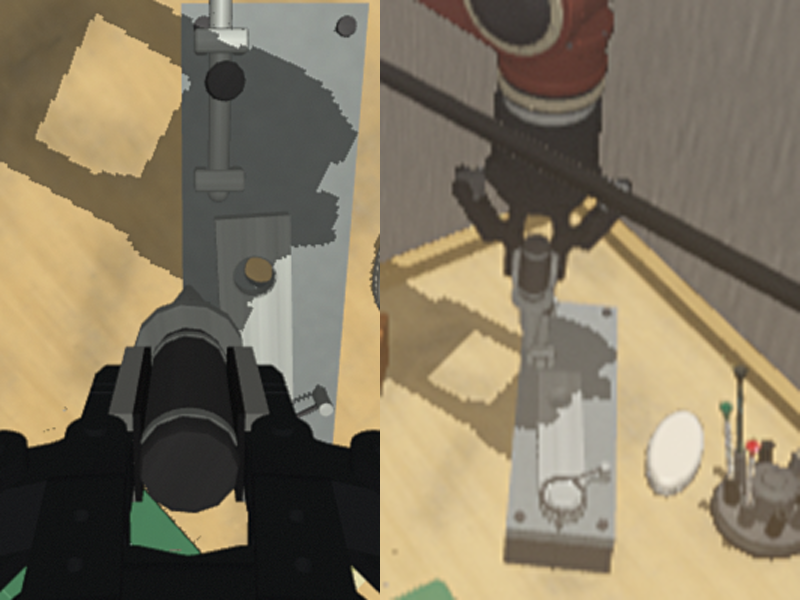

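```bash
python3 - <<'E'
from h import *
p=np.load("w2.npy",allow_pickle=True).item();k=400/600
f=lambda u,v:(200+u*253/380,60+v*k)
t=ray(p,*f(187.5,289),.1073);print("tip",t,"handle top",ray(p,*f(190,468),.229))
h=ray(p,*f(254.5,275),.061);print("hole",h,"knob",ray(p,*f(225,81),.102))
print(observe()["position"])
c=np.array([ray(p,*f(*q),.05)[:2] for q in [(182,3),(182,250),(369,3),(332,430)]]);print(c)
d=c[1]-c[0];print(np.degrees(np.arctan2(*(-d)[::-1])));d=c[3]-c[2];print(np.degrees(np.arctan2(*(-d)[::-1])))
E
```

```text
tip [ 0.62281305 -0.00486161  0.1073    ] handle top [ 0.62234641 -0.0016677   0.229     ]
hole [ 6.5639638e-01 -2.0987048e-04  6.1000000e-02] knob [0.60477767 0.07543804 0.102     ]
[ 0.62289231 -0.00458028  0.21051167]
[[ 0.57620601  0.10072231]
 [ 0.6196747  -0.00488907]
 [ 0.65325866  0.13270838]
 [ 0.7365132  -0.06895929]]
112.37162449682089
112.4323213408501
```

Emit:
carry_out --motion '[0.07,0.011,0,0,0,0,10,0.145,0.023,0,0,0,0,10,0.145,0.023,-0.06,0,0,0,10,0.145,0.023,-0.12,0,0,0,10,0.145,0.023,-0.12,0,0,0,10]'

```text
time_s: 3.22
position: [0.6535, 0.0007, 0.1762]
eef_rot: [-3.133, -0.005, 1.965]
wrist_force: [-1.4, 0.1, -3.1]
finger_gap: 0.0207
grasp_force: 69.4
```

Emit:
carry_out --motion '[0,0,0,0,0,0,10,0,0,0,0,0,0,10,0,0,0,0,0,0,10,0,0,0,0,0,0,10,0,0,0,0,0,0,10]'

```text
time_s: 3.63
position: [0.6575, 0.0004, 0.1833]
eef_rot: [3.14, 0.001, 1.965]
wrist_force: [0.2, 0.7, -1.3]
finger_gap: 0.0204
grasp_force: 69.4
```

```bash
python3 - <<'E'
from h import *
P=[observe()["position"]]
im=get_image("wrist");P.append(observe()["position"]);p=camera_params("wrist")
for _ in range(4): get_image("top");P.append(observe()["position"])
print(np.round(P,4));np.save("w3.npy",p,allow_pickle=True)
cv2.imwrite("pics/w3.png",cv2.resize(im[170:330,240:440],None,fx=4,fy=3.75,interpolation=cv2.INTER_CUBIC)[:600])
E
```

```text
[[6.575e-01 4.000e-04 1.833e-01]
 [6.575e-01 4.000e-04 1.831e-01]
 [6.574e-01 5.000e-04 1.830e-01]
 [6.574e-01 5.000e-04 1.828e-01]
 [6.574e-01 5.000e-04 1.827e-01]
 [6.573e-01 5.000e-04 1.825e-01]]
```

View pics/w3.png

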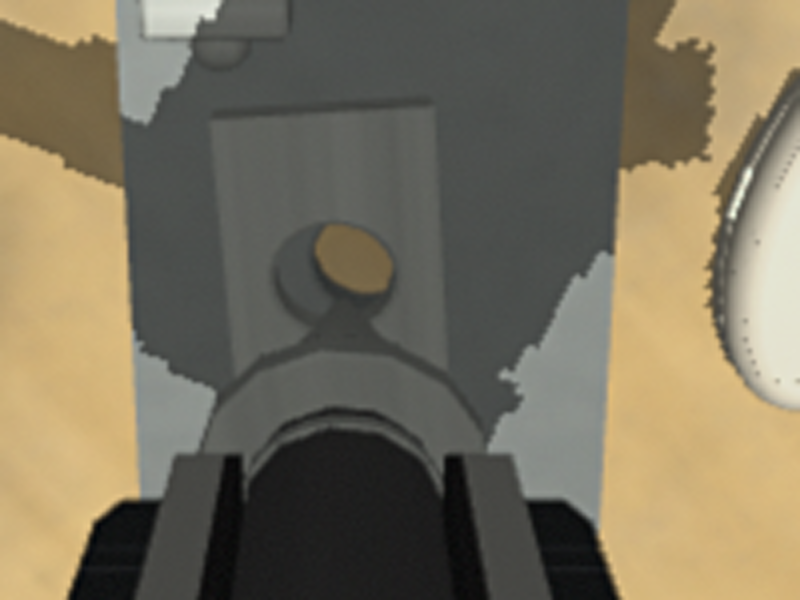

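```bash
python3 - <<'E'
from h import *
p=np.load("w3.npy",allow_pickle=True).item()
f=lambda u,v:(240+u/4,170+v/3.75)
print("tip",ray(p,*f(346,302),.0796),"hole",ray(p,*f(335.5,273),.061))
c=np.array([ray(p,*f(*q),.05)[:2] for q in [(121,150),(140,490),(625,100),(602,490)]])
a=np.radians(112.5);u=np.array([np.cos(a),np.sin(a)]);v=np.array([-u[1],u[0]])
print(c@v,"mid",(c@v).mean(), "holev",ray(p,*f(335.5,273),.061)[:2]@v,"tipv",ray(p,*f(346,302),.0796)[:2]@v, "u",ray(p,*f(335.5,273),.061)[:2]@u,ray(p,*f(346,302),.0796)[:2]@u)
E
```

```text
tip [0.6577825  0.00164178 0.0796    ] hole [6.56580553e-01 1.76796881e-04 6.10000000e-02]
[-0.57052246 -0.57114205 -0.65490931 -0.654945  ] mid -0.6128797066366195 holev -0.6066689913694431 tipv -0.6083400741966986 u -0.2510991605312925 -0.2502056568986512
```

Emit:
carry_out --motion '[0.006,-0.001,0,0,0,0,10,0.006,-0.001,-0.05,0,0,0,10,0.006,-0.001,-0.1,0,0,0,10,0.006,-0.001,-0.15,0,0,0,10,0.008,0,-0.165,0,0,0,10]'

```text
time_s: 4.3
position: [0.6575, 0.0007, 0.1367]
eef_rot: [-3.137, -0.003, 1.965]
wrist_force: [0.3, -0.3, -2.4]
finger_gap: 0.0203
grasp_force: 69.5
```

Emit:
carry_out --motion '[0.004,0.002,-0.01,0,0,0,10,0.007,0.003,-0.03,0,0,0,10,0.01,0.004,-0.05,0,0,0,10,0.01,0.004,-0.08,0,0,0,10,0.01,0.004,-0.1,0,0,0,10]'

```text
time_s: 4.72
position: [0.6616, 0.0014, 0.1152]
eef_rot: [-3.141, -0.0, 1.965]
wrist_force: [-1.0, -0.9, -1.4]
finger_gap: 0.0205
grasp_force: 69.6
```

Emit:
carry_out --motion '[0,0,-0.01,0,0,0,10,0,0,-0.02,0,0,0,10,0,0,-0.03,0,0,0,10,0,0,-0.04,0,0,0,10,0,0,-0.045,0,0,0,10]'

```text
time_s: 5.13
position: [0.6624, 0.0016, 0.1062]
eef_rot: [3.14, 0.0, 1.965]
wrist_force: [-4.1, -0.2, 9.9]
finger_gap: 0.0204
grasp_force: 70.3
```

Emit:
carry_out --motion '[0,0,0,0,0,0,10,0,0,0,0,0,0,10,0,0,0,0,0,0,10,0,0,-0.004,0,0,0,10,0,0,-0.008,0,0,0,10]'

```text
time_s: 5.55
position: [0.6632, 0.0018, 0.1062]
eef_rot: [3.138, 0.001, 1.965]
wrist_force: [-7.0, 1.9, 15.0]
finger_gap: 0.0202
grasp_force: 71.0
```

Emit:
carry_out --motion '[0,0,0.008,0,0,0,10,0,0,0.01,0,0,0,30,0,0,0.01,0,0,0,50,0,0,0.01,0,0,0,50,0,0,0.01,0,0,0,50]'

```text
time_s: 5.97
position: [0.6618, 0.0016, 0.105]
eef_rot: [3.141, -0.0, 1.965]
wrist_force: [-0.6, -0.0, -0.3]
finger_gap: 0.0499
grasp_force: 0.0
```

Emit:
carry_out --motion '[0,0,0.02,0,0,0,50,0,0,0.08,0,0,0,50,0,0,0.17,0,0,0,50,0,0,0.26,0,0,0,50,0,0,0.3,0,0,0,50]'

```text
time_s: 6.38
position: [0.6637, 0.0013, 0.1856]
eef_rot: [3.136, 0.003, 1.965]
wrist_force: [1.3, -0.1, 1.5]
finger_gap: 0.0496
grasp_force: 0.0
```

Emit:
carry_out --motion '[-0.06,0.075,0,0,0,0,50,-0.14,0.175,0,0,0,0,50,-0.22,0.275,0,0,0,0,50,-0.234,0.295,0,0,0,0,50,-0.234,0.295,0,0,0,0,50]'

```text
time_s: 6.8
position: [0.6024, 0.0767, 0.1808]
eef_rot: [3.141, 0.0, 1.968]
wrist_force: [-0.1, -0.2, 0.2]
finger_gap: 0.0502
grasp_force: 0.0
```

```bash
python3 - <<'E'
from h import *
a=get_image("top");P=observe()["position"];im=get_image("wrist");p=camera_params("wrist");np.save("w4.npy",p,allow_pickle=True)
s=get_image("side");S=camera_params("side")
print(P,observe()["position"])
x,y=proj(S,[.662,.002,.1]).astype(int);print(x,y)
c=cv2.resize(s[y-60:y+60,x-53:x+54],(400,450),interpolation=cv2.INTER_CUBIC)
cv2.imwrite("pics/c4.png",np.hstack([cv2.resize(im,(400,450)),c]));cv2.imwrite("pics/w4.png",im)
E
```

```text
[0.60325086 0.0756575  0.18094073] [0.60400377 0.07457996 0.18083655]
362 291
```

View pics/c4.png

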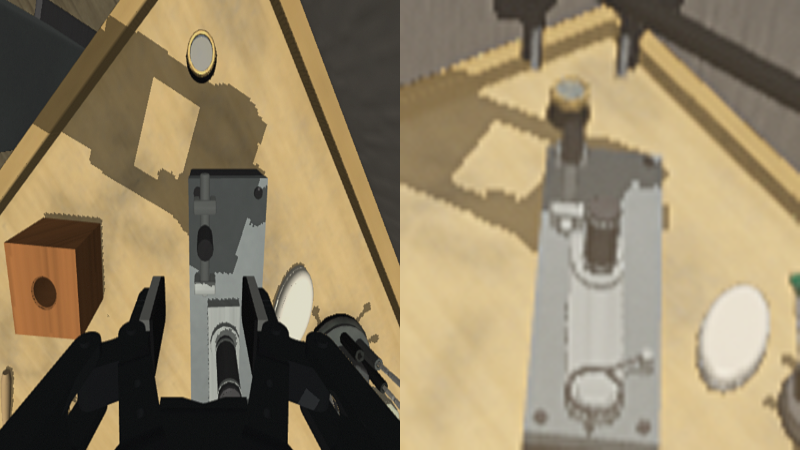

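Emit:
carry_out --motion '[0.003,0.003,-0.08,0,0,0,50,0.003,0.003,-0.18,0,0,0,50,0.003,0.003,-0.27,0,0,0,50,0.003,0.003,-0.322,0,0,0,50,0.003,0.003,-0.322,0,0,0,50]'

```text
time_s: 7.37
position: [0.602, 0.075, 0.0957]
eef_rot: [-3.135, -0.003, 1.964]
wrist_force: [-0.9, 0.6, -0.5]
finger_gap: 0.0496
grasp_force: 0.0
```

Emit:
carry_out --motion '[0,0,0,0,0,0,20,0,0,0,0,0,0,5,0,0,0,0,0,0,5,0,0,0,0,0,0,5,0,0,0,0,0,0,5]' --grip_force 30

```text
time_s: 7.78
position: [0.6049, 0.0756, 0.1019]
eef_rot: [3.14, 0.002, 1.965]
wrist_force: [-2.8, -2.1, 5.6]
finger_gap: 0.0141
grasp_force: 30.1
```

Emit:
carry_out --motion '[0.008,-0.02,0,0,0,0,5,0.018,-0.044,0,0,0,0,5,0.03,-0.072,0,0,0,0,5,0.04,-0.096,0,0,0,0,5,0.04,-0.096,0,0,0,0,5]'

```text
time_s: 8.2
position: [0.615, 0.0515, 0.1019]
eef_rot: [3.14, 0.001, 1.965]
wrist_force: [-3.1, -1.5, 6.1]
finger_gap: 0.0137
grasp_force: 30.2
```

Emit:
carry_out --motion '[0.003,-0.0074,0,0,0,0,5,0.006,-0.0148,0,0,0,0,5,0.009,-0.022,0,0,0,0,5,0.012,-0.0296,0,0,0,0,5,0.012,-0.0296,0,0,0,0,5]'

```text
time_s: 8.62
position: [0.616, 0.0492, 0.1019]
eef_rot: [3.141, -0.01, 1.965]
wrist_force: [-10.5, 14.0, 11.4]
finger_gap: 0.0138
grasp_force: 30.7
```

Emit:
carry_out --motion '[0,0,0,0,0,0,5,-0.003,0.0075,0,0,0,0,5,-0.005,0.0125,0,0,0,0,25,-0.006,0.015,0,0,0,0,45,-0.006,0.015,0,0,0,0,45]'

```text
time_s: 9.03
position: [0.6157, 0.0484, 0.1]
eef_rot: [3.141, 0.0, 1.965]
wrist_force: [-0.6, -0.7, -0.1]
finger_gap: 0.045
grasp_force: 0.0
```

Emit:
carry_out --motion '[0,0,0.03,0,0,0,45,0,0,0.1,0,0,0,45,0,0,0.2,0,0,0,45,0,0,0.3,0,0,0,45,0,0,0.34,0,0,0,50]'

```text
time_s: 9.45
position: [0.6176, 0.0479, 0.1895]
eef_rot: [3.136, 0.003, 1.965]
wrist_force: [0.9, -1.1, 0.8]
finger_gap: 0.05
grasp_force: 0.0
```

```bash
python3 - <<'E'
from h import *
im=get_image("wrist");p=camera_params("wrist");np.save("w5.npy",p,allow_pickle=True);P=observe()["position"]
print(P);cv2.imwrite("pics/w5.png",im)
# knob top detection: project the expected place and local darkest blob
a=np.radians(112.5);u=np.array([np.cos(a),np.sin(a)]);v=np.array([-u[1],u[0]])
b=np.array([.662,.0023])
for t in (55,58,61,64,67): 
    q=b+u*t/1000+v*.0245; print(t,proj(p,[*q,.102]).round(1))
E
```

```text
[0.61814467 0.04794767 0.19056239]
55 [321.7 266.5]
58 [321.7 261.6]
61 [321.7 256.7]
64 [321.7 251.8]
67 [321.7 246.8]
```

View pics/w5.png

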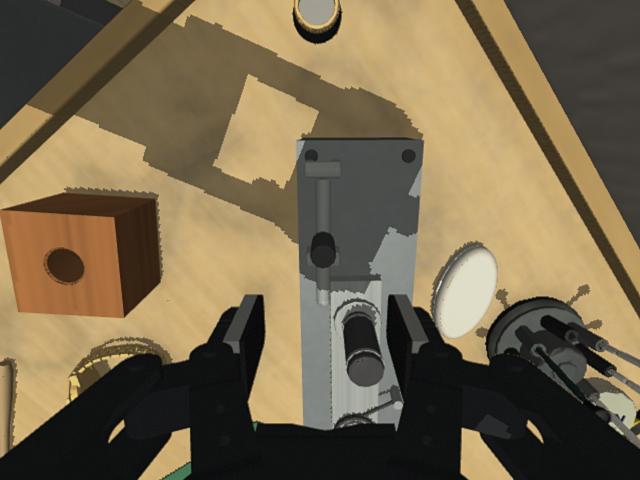

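Emit:
carry_out --motion '[0.08,-0.08,0,0,0,0,55,0.16,-0.162,0,0,0,0,55,0.185,-0.187,0,0,0,0,55,0.185,-0.187,-0.02,0,0,0,55,0.185,-0.187,-0.06,0,0,0,55]'

```text
time_s: 9.92
position: [0.662, 0.0014, 0.1696]
eef_rot: [3.141, -0.0, 1.964]
wrist_force: [0.8, -0.5, 0.7]
finger_gap: 0.0552
grasp_force: 0.0
```

Emit:
carry_out --motion '[0,0,-0.06,0,0,0,55,0,0,-0.14,0,0,0,55,0,0,-0.22,0,0,0,55,0,0,-0.255,0,0,0,55,0,0,-0.255,0,0,0,55]'

```text
time_s: 10.33
position: [0.6583, 0.0027, 0.1009]
eef_rot: [-3.134, -0.004, 1.966]
wrist_force: [-0.8, -0.8, 0.4]
finger_gap: 0.0551
grasp_force: 0.0
```

Emit:
carry_out --motion '[0,0,0,0,0,0,30,0,0,0,0,0,0,10,0,0,0,0,0,0,10,0,0,0,0,0,0,10,0,0,0,0,0,0,10]' --grip_force 70

```text
time_s: 10.75
position: [0.6624, 0.0016, 0.1078]
eef_rot: [3.14, 0.001, 1.965]
wrist_force: [-2.9, 1.0, 4.1]
finger_gap: 0.0206
grasp_force: 68.3
```

```bash
python3 - <<'E'
from h import *
p=np.load("w5.npy",allow_pickle=True).item()
print("stand hole",ray(p,64,266,.064),"corners",np.mean([ray(p,*q,.064) for q in [(0,210),(118,216),(124,317),(19,311)]],0))
E
```

```text
stand hole [ 0.46096999 -0.03654038  0.064     ] corners [ 0.46199228 -0.0358265   0.064     ]
```

Emit:
carry_out --motion '[0,0,0.03,0,0,0,10,0,0,0.11,0,0,0,10,0,0,0.21,0,0,0,10,0,0,0.32,0,0,0,10,0,0,0.42,0,0,0,10]'

```text
time_s: 11.17
position: [0.6616, 0.0016, 0.2123]
eef_rot: [3.142, -0.0, 1.965]
wrist_force: [0.1, 0.2, -1.9]
finger_gap: 0.0204
grasp_force: 69.6
```

Emit:
carry_out --motion '[-0.08,-0.015,0,0,0,0,10,-0.22,-0.041,0,0,0,0,10,-0.37,-0.069,0,0,0,0,10,-0.52,-0.097,0,0,0,0,10,-0.66,-0.123,0,0,0,0,10]'

```text
time_s: 11.58
position: [0.4948, -0.0293, 0.2107]
eef_rot: [-3.141, -0.0, 1.965]
wrist_force: [-0.9, -0.9, -0.9]
finger_gap: 0.0205
grasp_force: 69.7
```

Emit:
carry_out --motion '[-0.08,-0.015,0,0,0,0,10,-0.143,-0.026,0,0,0,0,10,-0.143,-0.026,0,0,0,0,10,-0.143,-0.026,0,0,0,0,10,-0.143,-0.026,0,0,0,0,10]'

```text
time_s: 12.0
position: [0.4617, -0.0357, 0.2115]
eef_rot: [3.14, 0.001, 1.965]
wrist_force: [0.5, -0.2, -1.9]
finger_gap: 0.0203
grasp_force: 69.7
```

```bash
python3 - <<'E'
from h import *
im=get_image("wrist");p=camera_params("wrist");print(observe()["position"],observe()["eef_rot"],observe()["wrist_force"])
cv2.imwrite("pics/w6.png",im)
print(proj(p,[.461,-.036,.064]))
E
```

```text
[ 0.46183954 -0.03560687  0.21137822] [3.14086174e+00 3.12578430e-04 1.96523878e+00] [ 0.21330888  0.04962991 -1.58655772]
[324.04632742 232.56994625]
```

Emit:
carry_out --motion '[0,0,-0.06,0,0,0,10,0,0,-0.14,0,0,0,10,0,0,-0.22,0,0,0,10,0,0,-0.3,0,0,0,10,0,0,-0.35,0,0,0,10]'

```text
time_s: 12.47
position: [0.4608, -0.0352, 0.1212]
eef_rot: [-3.139, -0.002, 1.966]
wrist_force: [-0.7, 0.5, -2.4]
finger_gap: 0.0204
grasp_force: 69.7
```

Emit:
carry_out --motion '[0,0,-0.015,0,0,0,10,0,0,-0.03,0,0,0,10,0,0,-0.045,0,0,0,10,0,0,-0.055,0,0,0,10,0,0,-0.055,0,0,0,10]'

```text
time_s: 12.88
position: [0.4621, -0.0358, 0.111]
eef_rot: [3.14, 0.001, 1.965]
wrist_force: [0.0, -0.4, -2.3]
finger_gap: 0.0203
grasp_force: 70.2
```

Emit:
carry_out --motion '[0,0,-0.004,0,0,0,10,0,0,-0.008,0,0,0,10,0,0,-0.012,0,0,0,10,0,0,-0.012,0,0,0,10,0,0,-0.012,0,0,0,10]'

```text
time_s: 13.3
position: [0.4622, -0.0359, 0.1108]
eef_rot: [3.141, 0.001, 1.965]
wrist_force: [-8.8, 0.7, 17.2]
finger_gap: 0.0205
grasp_force: 71.8
```

Seated (z matches, 17 N upward). Release and rise.

Emit:
carry_out --motion '[0,0,0.008,0,0,0,10,0,0,0.008,0,0,0,30,0,0,0.008,0,0,0,55,0,0,0.008,0,0,0,60,0,0,0.008,0,0,0,60]'

```text
time_s: 13.72
position: [0.4609, -0.0357, 0.1086]
eef_rot: [-3.141, -0.0, 1.965]
wrist_force: [-0.5, -0.1, -0.2]
finger_gap: 0.0599
grasp_force: 0.0
```

Emit:
carry_out --motion '[0,0,0.03,0,0,0,60,0,0,0.1,0,0,0,60,0,0,0.2,0,0,0,60,0,0,0.32,0,0,0,60,0,0,0.44,0,0,0,60]'

```text
time_s: 14.13
position: [0.4604, -0.0355, 0.2198]
eef_rot: [-3.141, -0.001, 1.965]
wrist_force: [0.6, 0.7, 0.4]
finger_gap: 0.06
grasp_force: 0.0
```

```bash
python3 - <<'E'
from h import *
p=camera_params("wrist");im=get_image("wrist");cv2.imwrite("pics/w7.png",im);print(observe()["position"],observe()["wrist_force"])
# without viewing: compare the wrist view with first hover view w1, warped pose is close; find the handle (dark) and expected projections
for X in ([.4615,-.0358,.126],[.4615,-.0358,.07]): print(proj(p,X))
g=cv2.cvtColor(im,cv2.COLOR_BGR2GRAY);x,y=proj(p,[.4615,-.0358,.1]).astype(int)
m=(g<50).astype(np.uint8);n,l,s,c=cv2.connectedComponentsWithStats(m)
for i in range(1,n):
    if 200<s[i,4]<6000: print(s[i],c[i].round(1))
E
```

```text
[ 0.46392323 -0.03632105  0.22761198] [ 3.2031365  -0.42824254  4.02096535]
[327.08864   258.7204248]
[326.87756711 232.71202925]
[  0   0 422 349 622] [228.9 158.3]
[525   0  40  29 641] [539.6  14.8]
[280 169  99  16 796] [330.1 176.5]
[564 198  39  28 603] [580.6 209.5]
[312 222  33  25 433] [327.8 232.6]
[310 240  37  35 968] [328.2 257.1]
```

Emit:
carry_out --motion '[0,0,0,0,0,0,60,0,0,0,0,0,0,60,0,0,0,0,0,0,60,0,0,0,0,0,0,60,0,0,0,0,0,0,60]'

```text
time_s: 14.6
position: [0.4602, -0.0355, 0.2172]
eef_rot: [-3.139, -0.002, 1.965]
wrist_force: [-0.6, 0.8, -0.2]
finger_gap: 0.0601
grasp_force: 0.0
```

```bash
python3 - <<'E'
from h import *
p=camera_params("wrist");im=get_image("wrist")
print("knob exp",proj(p,[.6155,.049,.087]))
g=cv2.cvtColor(im,cv2.COLOR_BGR2GRAY);n,l,s,c=cv2.connectedComponentsWithStats((g<50).astype(np.uint8))
for i in range(1,n):
    if 200<s[i,4]<6000: print(s[i],c[i].round(1))
print(sign_off())
E
```

```text
knob exp [589.88724725 213.4906221 ]
[528   0  41  29 634] [542.1  14.4]
[  0  82 322 268 451] [168.2 209. ]
[280 170 100  16 824] [330.5 177.3]
[567 199  41  28 621] [584.  210.9]
[313 224  34  26 453] [328.5 234. ]
[311 242  37  35 995] [328.7 259.1]
the job is handed in; nothing more can be done
None
```

I handed the job in after about 15 s of robot time. The drift went fully through both holes, the bolt slid home against its stop, and the drift is back upright in its stand. The arm never went near the hammer, loupe or white case. The hand-in returned no verdict, so this rests on position and force readings and camera checks.

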